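# Clamp an alloy sample cartridge home in the test stand

## Task

Set the blue sample cartridge upright in the empty cradle of the test stand and let go, so that it rests on the brass plunger with its white line still above the rim. Then swing the clamp over by its red handle and, using the clamp alone, press the cartridge fully home, until it stops and the white line is level with the rim; go gently, because leaning on the clamp once it has stopped cracks the sample. Leave the clamp shut with its rubber foot on the cartridge, and leave everything else on the bench where it is.

Things in the scene. Friction and masses are not known exactly. Their poses are not given: they have to be found in the camera images.
- cartridge: Blue plastic sample cartridge, an upright block 36 (its x) by 50 (its y) by 55 mm tall, edges rounded 2 mm, 175 to 350 g, standing loose. Origin: centre of its underside, z up. Flat top with a steel plate, steel windows high on its two 50 mm wide faces, a white line all round 26 mm above the underside. A half turn about z makes no difference.
- cradle (a point): Centre of the mouth of the pocket in the flat top of the grey block (96 by 100 mm, top 50 mm above the bench), in the axes of the bolted-down stand: z up, x along the hinge line, y from the hinge to the shut handle. Pocket 38.5 mm (x) by 52.5 mm (y), chamfered 2.5 mm: the cartridge goes in with its x along this x, either way round.
- plunger_top (a point): Centre of the top of the brass plunger in the pocket, 16 mm below the mouth at the start; the cartridge rests on it. It slides down stiffly, without a spring, under about 14 N, stays where it is pushed, and stops on a firm buffer 10 mm lower: then the cartridge is home, its underside 26 mm below the mouth and its white line level with it.
- clamp (a joint): Clamp angle, rad: 0 with its arms level, growing as it opens; starts at 1.65 to 1.9 (limit 2.0). Let go above 1.1 it stays; below 0.9 it sinks slowly shut by itself, too lightly to move the plunger. Its round rubber foot (gives 1 mm per 12 N) meets a cartridge resting on the plunger at 0 to 0.27; home is anywhere from -0.13 to 0.15, as the foot's length is set by hand, so find it by feel.
- clamp_handle (a point): Middle of the red handle, a round bar 16 mm thick and 120 mm long, parallel to the cradle's x, 190 mm from the hinge line; free to pinch or push between two steel arms 102 mm apart inside. Level: 90 mm on the +y side of the cradle, 60 mm above its mouth. Pressed down, it drives the cartridge under about 7 N; the force rises sharply at home; 23 N here cracks the sample.
- clamp_hinge (a point): Middle of the clamp's hinge line, 100 mm from the cradle's centre on its -y side and 60 mm above the mouth. The axis is the cradle's x: opening turns the handle from +y up to +z. The hinge stands between two blue lugs, 124 mm high, 130 mm apart inside.
- spare: Yellow sample cartridge of the same shape and size, to be left alone. Origin at the centre of its underside.
- tub: Clear round plastic tub, 110 mm across and 45 mm high; origin under its centre. Bystander.
- coupon0: Loose steel coupon, 45 by 40 by 5 mm; origin under its centre. Bystander.
- coupon1: Another such coupon. Bystander.
- coupon2: Another such coupon. Bystander.
- wrench: Steel wrench lying on the bench. Bystander.
- can: Green can, 64 mm across and 110 mm high; origin under its centre. Bystander.
- analyser: Grey and black hand-held metal analyser lying on its side, about 250 by 230 by 80 mm. Bystander.
There are look-alikes about, which are no part of the job. Several things have the shape of the cartridge; the one meant has the colours described above.

How it is judged (in metres and radians):
On the way, in this order (a step that is already met when the one before it is completed fails the run):
1. the cartridge stands released in the cradle, resting on the plunger and not yet pressed down (underside 13 to 19 mm below the mouth), the clamp still open (x of cartridge in the frame of cradle between -0.003 and 0.003 m and y of cartridge in the frame of cradle between -0.003 and 0.003 m and angle between cartridge's own z axis and vertical below 0.07 rad and z of cartridge in the frame of cradle between -0.019 and -0.013 m and contact force between the fingers and cartridge below 0.1 N and value of joint clamp above 0.3 rad), for 0.2 s.
2. the clamp presses the cartridge home (underside at least 24.5 mm below the mouth) (x of cartridge in the frame of cradle between -0.003 and 0.003 m and y of cartridge in the frame of cradle between -0.003 and 0.003 m and angle between cartridge's own z axis and vertical below 0.07 rad and z of cartridge in the frame of cradle below -0.0245 m and contact force between clamp and cartridge above 2 N), for 0.1 s.
At the end, for the whole second after the job is handed in: The cartridge stands in the cradle (within 3 mm of its centre, tilt under 0.07 rad) with its underside at least 24.5 mm below the mouth, at rest, and the clamp is left shut with its rubber foot resting on the cartridge's top (over 0.2 N, angle under 0.2 rad) (x of cartridge in the frame of cradle between -0.003 and 0.003 m and y of cartridge in the frame of cradle between -0.003 and 0.003 m and angle between cartridge's own z axis and vertical below 0.07 rad and z of cartridge in the frame of cradle below -0.0245 m and contact force between clamp and cartridge above 0.2 N and value of joint clamp below 0.2 rad and linear speed of cartridge below 0.02 m/s); the robot touches nothing.
It fails at once if the clamp presses the cartridge with more than 45 N (the sample cracks) (contact force between clamp and cartridge above 45 N).
It fails at once if the fingers touch the cartridge while it is pressed down more than 3 mm into the cradle (it must be driven home by the clamp alone) (x of cartridge in the frame of cradle between -0.003 and 0.003 m and y of cartridge in the frame of cradle between -0.003 and 0.003 m and z of cartridge in the frame of cradle below -0.019 m and contact force between the fingers and cartridge above 0.5 N).
It fails at once if a bystander is moved by more than 20 mm (distance of any of spare, tub, coupon0, coupon1, coupon2, wrench, can, analyser from where it was at the start of the episode above 0.02 m).
It also fails if it takes over 72 s, if anything falls off the work surface, if the arm or the gripper's body presses on something with over 40 N, if the wrist force passes 120 N, or if a joint passes its speed limit or range.

## Robot

A 6-joint arm with a two-finger parallel gripper is mounted at the origin on the work surface. World frame = base frame: x ahead of the robot, y to its left, z up, the work surface at z = 0. Lengths are in mm, angles in rad, forces in N, time in s.
With the tool pointing down it reaches from about 275 to 750 mm from the base axis. Payload 10.2 kg.
Tool frame: the origin (TCP) lies at the very end of the fingers, on their centre line; the grasp point (between the pads) lies 19 mm behind it; x points along the fingers, y is the direction in which the jaws open and shut, and the axes are right-handed (so a half turn about x gives the same grasp; the last joint's range is limited). The gripper opens to 85 mm and grips with 20 to 120 N. Pads are 22 mm wide; open, the fingers measure 114 mm over their backs; the gripper's body (76 mm by 85 mm) begins 54 mm behind the grasp point. The pads swing forward as they close: fully open they stand 13 mm farther back than shut.
Start: joints at [1.125, 0.313, 1.498, -0, 1.331, -0.223], TCP at [116.017, 512.027, 231.294] pointing down, gripper open.
Joint ranges: [-2.94, 2.94], [-0.97, 2.17], [0.19, 2.56], [-1.23, 4.37], [0.02, 3.11], [-2.88, 2.88]. Speed limits (rad/s): [2.39, 2.39, 3.01, 3.14, 3.14, 3.14].

## Interface

Orientations are given as a unit quaternion [w, x, y, z].
In Python, from rig import ctrl, viewer, order gives the robot as it stands. The module is installed in compiled form; this text tells all that it offers.
- The arm moves only by the tool carry_out, never from a script. Its argument "deltas" is a list of rows, each a list of 7 numbers: the gripper command: -1 is fully open, 1 is shut, values between are in proportion, then the shift along the tool's x, y, z in mm, then the turn, a rotation vector about the tool's x, y, z in degrees. A call has exactly 5 rows; each row is the pose to reach, as a shift and turn from the pose commanded when the call began, along the tool's axes at that moment; what a row does not reach only later rows make up. A row lasts 1/8 s, in which the tool goes at most 62.5 mm and 10.7 degrees, less where a joint would pass 70% of its speed; a pose out of reach is approached as far as the arm can. A call with a gripper value outside its range is refused whole. The fingers move at their own pace and stop on an object; "newtons" is the grip in N (left out, the last holds). Time passes only in rows, so rows that repeat a pose let the fingers close, or fill a call up. It gives the time, the measured TCP pose, the force and the opening at its end, in the units of the state.
- ctrl.sense(): the state, without advancing time (a new reading comes with each control period).
- viewer.capture(name): name is "side" or "top" or "wrist"; returns the picture (480x640x3 uint8, red, green, blue); there is no depth.
- viewer.calibration(name): a dict with "fx", "fy", "cx", "cy" (pixels), "xyz" and "attitude" of the camera in the world; the wrist camera has in their place "T_tool_cam" (4x4, takes a point from camera to tool coordinates, whose origin is the TCP and whose axes are the tool frame's). Camera axes: x right, y down, z forward; pixel columns grow to the right and rows downward; lengths in mm; the calibration is good to about 2 mm. The wrist camera is an equidistant fisheye: a pixel r from the principal point sees the ray r / f radians off the axis. A picture is of the moment at which its call begins: read the wrist's pose just before it. calibration takes no time and is no camera call.
- order.finish_job(): hands the job in, once; it reports no verdict.
The state is a dict: "time_s": time; "joints": joint angles; "dq": joint speeds; "tau": joint torques, N m; "eef_pos": TCP position; "ee_rot": TCP orientation; "force": force on the tool from outside, world axes, zero at the start; "wrist_torque": the same for the moment, N m; "grip_width": opening from 0.0 (shut) to 1.0 (fully open).
Only numpy, scipy, OpenCV 4.12 (cv2) and the standard library are available. Lean on these libraries where they do the work, as an engineer would, in place of code of your own. Each camera call takes 0.05 s, during which the arm holds its last target. There are 200 camera calls.

## Working session

There is one attempt and no reset: what is moved stays moved. The work goes in short steps, Python scripts to look and compute and a tool call to move; the robot and the scene stay as the last step left them, time stands still between calls to the robot, and variables do not carry over. Pictures are saved under pics/ and viewed, about 8 in all and at most 12, crops included, and the job is handed in when it is done.

Besides the shell and the picture viewer there is one more tool, called after ">>>" as a command line: name --pt "numbers of a row" for each row, then --argument value for the rest. carry_out: Moves the arm, as the interface text tells. Its arguments: {"type":"object","properties":{"deltas":{"type":"array"},"newtons":{"type":"number"}},"required":["deltas"]}

```bash
mkdir -p pics; cat > h.py <<'E'
import numpy as np, cv2
from rig import ctrl, viewer, order
from scipy.spatial.transform import Rotation as R
def rot(q): return R.from_quat([q[1],q[2],q[3],q[0]]).as_matrix()
def ray(name,uv,st=None):
    c=viewer.calibration(name); x=(uv[0]-c['cx'])/c['fx']; y=(uv[1]-c['cy'])/c['fy']
    if name!='wrist':
        return np.array(c['xyz']), rot(c['attitude'])@np.array([x,y,1.])
    r=np.hypot(x,y); d=np.array([np.sin(r)*x/max(r,1e-9),np.sin(r)*y/max(r,1e-9),np.cos(r)])
    T=np.array(c['T_tool_cam']); Rt=rot(st['ee_rot'])
    return Rt@T[:3,3]+np.array(st['eef_pos']), Rt@T[:3,:3]@d
def plane(name,uv,z,st=None):
    o,d=ray(name,uv,st); return o+d*(z-o[2])/d[2]
def tool(v,st): return rot(st['ee_rot']).T@np.asarray(v,float)
def save(im,n): cv2.imwrite('pics/'+n,im[:,:,::-1])
E
python3 - <<'E'
from h import *
print(ctrl.sense())
for n in('top','side','wrist'):
    im=viewer.capture(n); save(im,n+'0.png'); print(n,viewer.calibration(n))
E
```

```text
{'time_s': 0.0, 'joints': array([ 1.12462285e+00,  3.13466005e-01,  1.49844171e+00,  1.63588582e-05,
        1.33098982e+00, -2.23416329e-01]), 'dq': array([ 8.16599625e-04,  8.35619215e-04, -3.08676688e-05, -6.78316475e-04,
       -6.84055271e-04,  1.64853219e-04]), 'tau': array([-1.05491807e-03, -4.12265146e+01, -2.59737647e+01, -2.39760302e-04,
        4.21865378e-03,  9.95796086e-06]), 'eef_pos': array([115.88613214, 511.78892074, 230.72514357]), 'ee_rot': array([ 0.70256822,  0.07816128,  0.70288201, -0.07902905]), 'force': array([-0.52782445, -0.21664733, -0.76617927]), 'wrist_torque': array([-0.04672433,  0.02265918,  0.0294117 ]), 'grip_width': 1.0001999702953057}
top {'fx': 435.53905958188324, 'fy': 435.53905958188324, 'cx': 317.1433307911598, 'cy': 238.38933543675094, 'xyz': array([ 463.6457188 ,   45.24728933, 1021.43975831]), 'attitude': array([ 0.02833753, -0.70248818,  0.71056048, -0.02848056])}
side {'fx': 593.2359485665124, 'fy': 593.2359485665124, 'cx': 325.380641444479, 'cy': 231.2262655925884, 'xyz': array([-137.49400063, 1272.31463113, 1046.58006681]), 'attitude': array([ 0.1260123 , -0.21282636,  0.85516337, -0.45554523])}
wrist {'fx': 371.64829954431775, 'fy': 371.64829954431775, 'cx': 319.84402973708325, 'cy': 248.63553148960142, 'T_tool_cam': array([[ 2.80230347e-04, -2.62277783e-01,  9.64992376e-01,
        -1.42561383e+02],
       [ 9.99999764e-01,  6.79132843e-04, -1.05813089e-04,
        -3.74783904e-01],
       [-6.27605593e-04,  9.64992178e-01,  2.62277911e-01,
        -6.78231674e+01],
       [ 0.00000000e+00,  0.00000000e+00,  0.00000000e+00,
         1.00000000e+00]])}
```

View pics/top0.png

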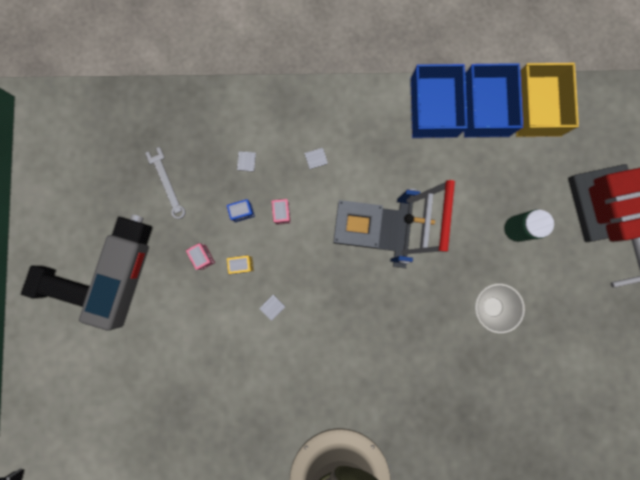

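View pics/side0.png

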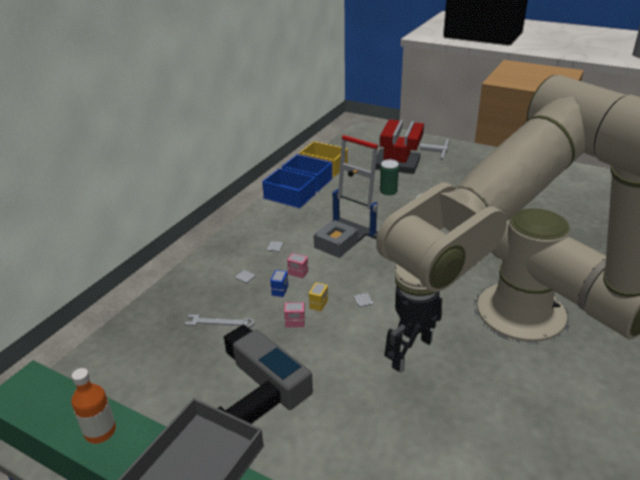

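Top view: blue cartridge at (240,210), yellow spare at (239,265), pocket with brass plunger at (358,224), hinge around (403,229), open red handle around (447,215). The stand's +y points left in the image.

```bash
python3 - <<'E'
from h import *
im=cv2.imread('pics/top0.png'); hsv=cv2.cvtColor(im,cv2.COLOR_BGR2HSV)
def comp(m,box):
    x0,y0,x1,y1=box; k=np.zeros_like(m); k[y0:y1,x0:x1]=m[y0:y1,x0:x1]
    c=max(cv2.findContours(k,cv2.RETR_EXTERNAL,cv2.CHAIN_APPROX_NONE)[0],key=cv2.contourArea); return c
def show(n,c,z):
    P=np.array([plane('top',p[0],z)[:2] for p in c]).astype(np.float32)
    r=cv2.minAreaRect(P); print(n,np.round(r[0],1),np.round(r[1],1),round(r[2],1))
blue=cv2.inRange(hsv,(100,120,40),(130,255,255))
show('blue',comp(blue,(215,185,262,235)),50)
sat=cv2.inRange(hsv,(10,120,60),(35,255,255))
show('plunger',comp(sat,(335,205,380,245)),34)
show('yellow',comp(sat,(215,250,262,280)),50)
red=cv2.inRange(hsv,(0,120,60),(8,255,255))|cv2.inRange(hsv,(172,120,60),(180,255,255))
show('handle z~300',comp(red,(425,170,465,260)),297)
for q in [(338,202),(333,243),(382,205),(378,247)]: print(plane('top',q,50).round(0))
for q in [(408,196),(402,261)]: print('lug',plane('top',q,124).round(0))
for q in [(281,211),(200,256),(316,158),(246,160),(272,307)]: print('by',plane('top',q,40).round(0))
E
```

```text
blue [608.5 217.8] [38.8 51.1] 15.5
plunger [575.7 -48.2] [46.9 33.6] 82.2
yellow [486.3 218.4] [35.3 53.9] 6.0
handle z~300 [ 559.  -172.5] [ 15.2 120.3] 82.5
[624.  -3.  50.]
[531.   9.  50.]
[ 616. -102.   50.]
[521. -91.  50.]
lug [ 622. -146.  124.]
lug [ 487. -129.  124.]
by [606. 126.  40.]
by [506. 309.  40.]
by [728.  45.  40.]
by [725. 206.  40.]
by [390. 147.  40.]
```

View pics/wrist0.png

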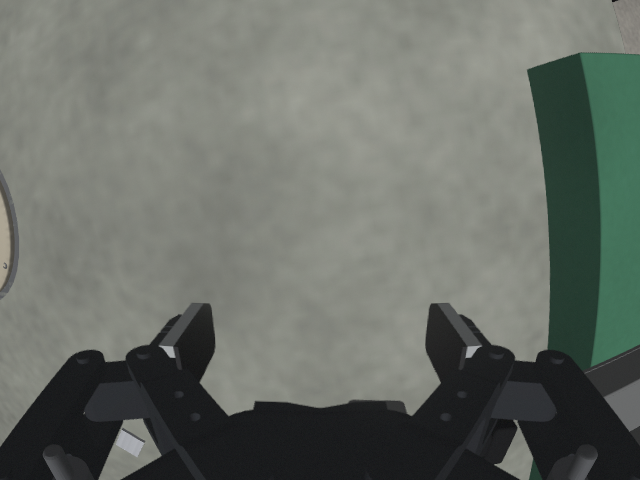

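```bash
cat >> h.py <<'E'
def go(p,yaw,st=None,flip=None):
    """tool-frame shift and turn about tool x so that tool y has azimuth yaw (deg, mod 180), tool down"""
    st=st or ctrl.sense(); M=rot(st['ee_rot']); X=np.array([0,0,-1.])
    best=None
    for a in (yaw,yaw+180):
        y=np.array([np.cos(np.radians(a)),np.sin(np.radians(a)),0]); N=np.c_[X,y,np.cross(X,y)]
        rv=np.degrees(R.from_matrix(M.T@N).as_rotvec())
        if best is None or np.linalg.norm(rv)<np.linalg.norm(best): best=rv
    print('shift',(M.T@(np.asarray(p,float)-st['eef_pos'])).round(1),'turn',best.round(1),'q6',st['joints'][5].round(2), 'yaw now',np.degrees(np.arctan2(M[1,1],M[0,1])).round(1))
E
python3 - <<'E'
from h import *
go([608,218,231],105.5); go([608,218,231],15.5)
E
```

```text
shift [-1.000e-01 -1.778e+02  5.448e+02] turn [-28.3  -0.    0.1] q6 -0.22 yaw now 77.2
shift [-1.000e-01 -1.778e+02  5.448e+02] turn [61.7  0.   0.1] q6 -0.22 yaw now 77.2
```

>>> carry_out --pt "-1 0 -18 55 -3 0 0" --pt "-1 0 -36 110 -6 0 0" --pt "-1 0 -54 165 -9 0 0" --pt "-1 0 -72 220 -12 0 0" --pt "-1 0 -90 275 -15 0 0"

```text
time_s: 0.78
eef_pos: [365.7, 362.2, 231.2]
ee_rot: [0.707, -0.014, 0.707, 0.014]
force: [-0.5, 0.4, -0.4]
grip_width: 0.997
```

```bash
python3 - <<'E'
from h import *
go([608,218,231],105.5); s=ctrl.sense(); print(s['eef_pos'],s['joints'],s['force'])
E
```

```text
shift [ 2.000e-01 -1.540e+02  2.362e+02] turn [-13.2  -0.    0. ] q6 -1.06 yaw now 92.3
[365.72114518 362.2302998  231.19235703] [ 5.52668440e-01  2.90464192e-01  1.52818094e+00  5.98634593e-05
  1.32315901e+00 -1.05883173e+00] [-0.47877259  0.44919239 -0.37141687]
```

>>> carry_out --pt "-1 0 -32 49 -3 0 0" --pt "-1 0 -64 98 -6 0 0" --pt "-1 0 -96 147 -9 0 0" --pt "-1 0 -128 196 -13 0 0" --pt "-1 0 -154 236 -13 0 0"

```text
time_s: 1.4
eef_pos: [607.7, 217.2, 230.8]
ee_rot: [0.701, -0.094, 0.701, 0.094]
force: [-0.4, 0.1, 0.6]
grip_width: 1.001
```

>>> carry_out --pt "-0.4 0 0 0 0 0 0" --pt "-0.4 0 0 0 0 0 0" --pt "-0.4 0 0 0 0 0 0" --pt "-0.4 0 0 0 0 0 0" --pt "-0.4 0 0 0 0 0 0"

```text
time_s: 2.02
eef_pos: [605.9, 219.2, 231.5]
ee_rot: [0.701, -0.094, 0.701, 0.094]
force: [0.1, -0.3, 0.4]
grip_width: 0.701
```

```bash
python3 - <<'E'
from h import *
s=ctrl.sense(); im=viewer.capture('wrist'); save(im,'w1.png'); print(s['eef_pos'],s['grip_width'])
hsv=cv2.cvtColor(im,cv2.COLOR_RGB2HSV)
m=cv2.inRange(hsv,(100,120,40),(130,255,255))
cs=sorted(cv2.findContours(m,cv2.RETR_EXTERNAL,cv2.CHAIN_APPROX_NONE)[0],key=cv2.contourArea)[-3:]
for c in cs:
    print('px',cv2.boundingRect(c))
    for z in(55,):
        P=np.array([plane('wrist',p[0],z,s)[:2] for p in c]).astype(np.float32); r=cv2.minAreaRect(P); print(z,r); 
E
```

```text
[605.86313419 219.2042586  231.54191437] 0.7010449057441643
px (0, 266, 18, 104)
55 ((836.5648803710938, -142.6417999267578), (37.74220275878906, 177.7794189453125), 80.74705505371094)
px (606, 95, 34, 93)
55 ((410.8272705078125, 530.417236328125), (58.853275299072266, 90.93089294433594), 72.95348358154297)
px (291, 206, 56, 43)
55 ((605.8585815429688, 218.40850830078125), (37.85517501831055, 48.267024993896484), 16.226533889770508)
```

View pics/w1.png

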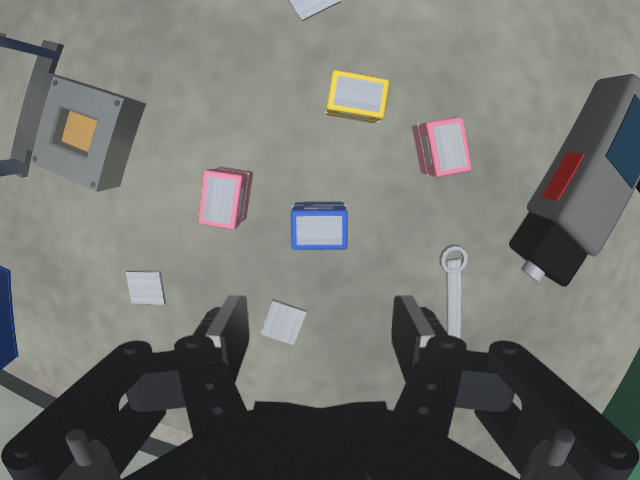

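Cartridge top is centred at about pixel (319,229), between the fingers. The spot is about (606.5, 218.5), jaws aligned with its 50 mm axis. Pink look-alikes are clear of the fingers. Going down.

>>> carry_out --pt "-0.4 55 0 0 0 0 0" --pt "-0.4 110 0 0 0 0 0" --pt "-0.4 160 0 0 0 0 0" --pt "-0.4 195 0 0 0 0 0" --pt "-0.4 209 0 0 0 0 0"

```text
time_s: 2.7
eef_pos: [605.3, 218.7, 20.4]
ee_rot: [0.7, -0.094, 0.702, 0.094]
force: [0.1, 0.5, 0.2]
grip_width: 0.701
```

>>> carry_out --pt "0.5 0 0 0 0 0 0" --pt "0.5 0 0 0 0 0 0" --pt "0.5 0 0 0 0 0 0" --pt "0.5 0 0 0 0 0 0" --pt "0.5 0 0 0 0 0 0" --newtons 40

```text
time_s: 3.32
eef_pos: [606.2, 218.8, 22.5]
ee_rot: [0.701, -0.094, 0.701, 0.094]
force: [-0.7, 0.3, -2.7]
grip_width: 0.58
```

>>> carry_out --pt "0.5 -20 0 0 0 0 0" --pt "0.5 -60 0 0 0 0 0" --pt "0.5 -110 0 0 0 0 0" --pt "0.5 -150 0 0 0 0 0" --pt "0.5 -170 0 0 0 0 0"

```text
time_s: 3.95
eef_pos: [606.7, 219.0, 196.8]
ee_rot: [0.703, -0.094, 0.699, 0.094]
force: [-0.5, -0.3, -3.2]
grip_width: 0.573
```

```bash
python3 - <<'E'
from h import *
s=ctrl.sense(); print(s['eef_pos'],s['grip_width'],s['force'])
y=np.array([0.13,.99])
go([574.5,-47.5,192],82.5)
E
```

```text
[606.73186342 218.97072369 196.75614719] 0.5731182981799228 [-0.49118144 -0.31381598 -3.1880272 ]
shift [   4.4 -248.6 -101.2] turn [22.7  0.3 -0. ] q6 -1.67 yaw now 105.2
```

>>> carry_out --pt "0.5 0 -45 -18 4 0 0" --pt "0.5 0 -95 -38 9 0 0" --pt "0.5 0 -145 -58 14 0 0" --pt "0.5 0 -190 -76 19 0 0" --pt "0.5 0 -220 -90 23 0 0"

```text
time_s: 4.58
eef_pos: [576.9, -19.2, 194.0]
ee_rot: [0.706, 0.049, 0.705, -0.049]
force: [-0.8, 0.9, -2.5]
grip_width: 0.58
```

>>> carry_out --pt "0.5 0 0 0 0 0 0" --pt "0.5 0 0 0 0 0 0" --pt "0.5 0 0 0 0 0 0" --pt "0.5 0 0 0 0 0 0" --pt "0.5 0 0 0 0 0 0"

```text
time_s: 5.2
eef_pos: [577.2, -16.7, 192.3]
ee_rot: [0.705, 0.048, 0.706, -0.048]
force: [-0.4, -0.1, -2.1]
grip_width: 0.581
```

```bash
python3 - <<'E'
from h import *
s=ctrl.sense(); im=viewer.capture('wrist'); save(im,'w2.png'); print(s['eef_pos'])
go([574.5,-47.5,192],82.5)
E
```

```text
[577.16819533 -16.69175102 192.31830428]
shift [  0.3 -30.8   1.5] turn [-0.2 -0.  -0. ] q6 -1.67 yaw now 82.3
```

View pics/w2.png

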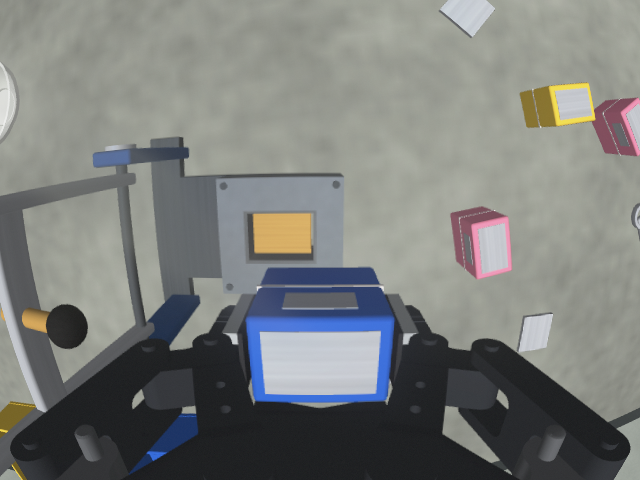

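The view shows the cartridge held between the pads, its top plate about (260–382, 331–396). The pocket mouth is about (245–316, 211–263), with block corners at (217,177) and (343,177). Now a zoom plus the blue/brass outlines.

```bash
python3 - <<'E'
from h import *
im=cv2.imread('pics/w2.png')
c=cv2.resize(im[165:300,205:405],None,fx=4,fy=4,interpolation=cv2.INTER_CUBIC); cv2.imwrite('pics/w2c.png',c)
hsv=cv2.cvtColor(im,cv2.COLOR_BGR2HSV)
sat=cv2.inRange(hsv,(10,110,60),(35,255,255)); k=np.zeros_like(sat); k[200:270,235:325]=sat[200:270,235:325]
c=max(cv2.findContours(k,cv2.RETR_EXTERNAL,cv2.CHAIN_APPROX_NONE)[0],key=cv2.contourArea)
print('brass',cv2.boundingRect(c),cv2.minAreaRect(c))
g=cv2.cvtColor(im,cv2.COLOR_BGR2GRAY)
for v in (225,235,245): print('row',v,list(zip(range(238,262),g[v,238:262])),'|',list(zip(range(305,324),g[v,305:324])))
for u in (270,290): print('col',u,list(zip(range(203,222),g[203:222,u])),'|',list(zip(range(248,270),g[248:270,u])))
b=cv2.inRange(hsv,(100,100,30),(130,255,255))
for v in (340,360,380): w=np.where(b[v,235:410])[0]+235; print('blue row',v,w.min(),w.max())
for u in (300,320,340): w=np.where(b[262:420,u])[0]+262; d=np.where(np.diff(w)>1)[0]; print('blue col',u,[w.min()]+[(w[i],w[i+1]) for i in d]+[w.max()])
E
```

```text
brass (253, 214, 58, 39) ((281.5, 233.0), (56.99999237060547, 37.99999237060547), -0.0)
row 225 [(238, np.uint8(146)), (239, np.uint8(145)), (240, np.uint8(145)), (241, np.uint8(145)), (242, np.uint8(145)), (243, np.uint8(139)), (244, np.uint8(128)), (245, np.uint8(119)), (246, np.uint8(116)), (247, np.uint8(103)), (248, np.uint8(73)), (249, np.uint8(73)), (250, np.uint8(71)), (251, np.uint8(73)), (252, np.uint8(73)), (253, np.uint8(145)), (254, np.uint8(177)), (255, np.uint8(177)), (256, np.uint8(178)), (257, np.uint8(178)), (258, np.uint8(178)), (259, np.uint8(179)), (260, np.uint8(179)), (261, np.uint8(179))] | [(305, np.uint8(182)), (306, np.uint8(182)), (307, np.uint8(182)), (308, np.uint8(183)), (309, np.uint8(182)), (310, np.uint8(160)), (311, np.uint8(161)), (312, np.uint8(156)), (313, np.uint8(143)), (314, np.uint8(133)), (315, np.uint8(131)), (316, np.uint8(139)), (317, np.uint8(149)), (318, np.uint8(150)), (319, np.uint8(151)), (320, np.uint8(150)), (321, np.uint8(150)), (322, np.uint8(150)), (323, np.uint8(150))]
row 235 [(238, np.uint8(143)), (239, np.uint8(145)), (240, 
[... 3441 characters left out ...]
(260, np.uint8(104)), (261, np.uint8(123)), (262, np.uint8(126)), (263, np.uint8(129)), (264, np.uint8(146)), (265, np.uint8(147)), (266, np.uint8(147)), (267, np.uint8(113)), (268, np.uint8(66)), (269, np.uint8(66))]
blue row 340 247 392
blue row 360 249 390
blue row 380 252 388
blue col 300 [np.int64(268), (np.int64(283), np.int64(288)), (np.int64(291), np.int64(310)), (np.int64(330), np.int64(395)), np.int64(401)]
blue col 320 [np.int64(268), (np.int64(283), np.int64(288)), (np.int64(291), np.int64(310)), (np.int64(331), np.int64(395)), np.int64(402)]
blue col 340 [np.int64(268), (np.int64(283), np.int64(287)), (np.int64(291), np.int64(310)), (np.int64(331), np.int64(395)), np.int64(401)]
```

View pics/w2c.png

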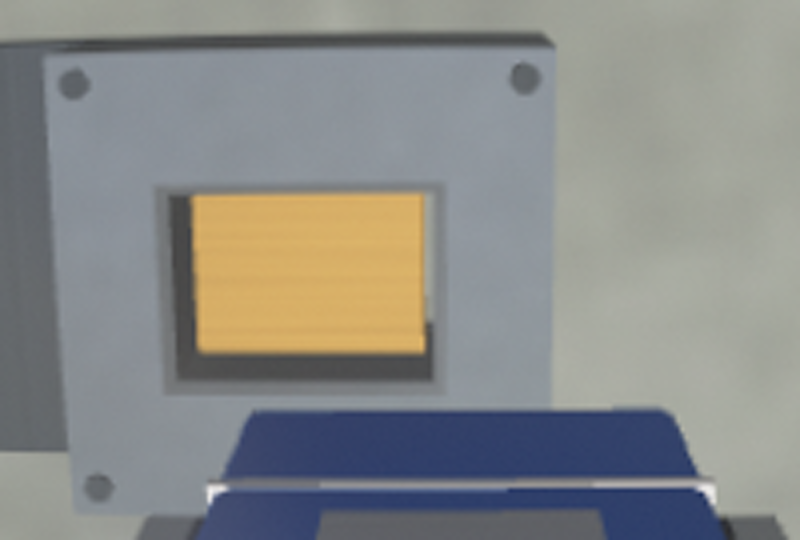

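```bash
cat > m.py <<'E'
from h import *
# positions in tool frame; use ideal tool-down frame at measured pos
s=dict(ctrl.sense())
def T(uv,z): return tool(plane('wrist',uv,z,s)-s['eef_pos'],s)
if __name__=='__main__':
    z0=s['eef_pos'][2]; print(s['eef_pos'])
    C=[(243.8,211),(316.2,210.6),(316.4,263.5),(246.2,263.5)]
    P=np.array([T(c,50) for c in C]); print('mouth',P.round(1)[:,1:],'ctr',P.mean(0).round(1))
    for d in(1,2),(0,3): print('tilt of y-edges')
    print('edge dirs deg',[np.degrees(np.arctan2(*(P[b]-P[a])[[2,1]])).round(1) for a,b in((0,1),(3,2))],[np.degrees(np.arctan2(*(P[b]-P[a])[[1,2]])).round(1) for a,b in((0,3),(1,2))],np.linalg.norm(P-np.roll(P,1,0),axis=1).round(1))
    B=np.array([T(c,34) for c in[(253,213.5),(310,213.5),(310.5,252.5),(254,252.5)]]); print('brass ctr',B.mean(0).round(1),np.ptp(B,0).round(1))
    for h in(31,33,35):
        print(h,'plate near/far',T((320,330.5),z0+h)[2].round(1),T((320,395.5),z0+h)[2].round(1),'far edge',T((320,402.3),z0+h-.6)[2].round(1),'line near face',T((320,285.5),z0+h-55+26)[2].round(1),'y edges r360',T((248.5,360),z0+h)[1].round(1),T((390.5,360),z0+h)[1].round(1),'bottom near',T((320,267.6),z0+h-54)[2].round(1))
E
python3 m.py
```

```text
[577.14831276 -16.80322029 192.2615693 ]
mouth [[-60.1 -21.1]
 [ -3.1 -21. ]
 [ -3.   21.9]
 [-60.2  22.1]] ctr [142.3 -31.6   0.5]
tilt of y-edges
tilt of y-edges
edge dirs deg [np.float64(0.1), np.float64(-0.2)] [np.float64(-0.2), np.float64(0.1)] [43.2 57.  42.9 57.2]
brass ctr [158.3 -32.1   0.6] [ 0.  48.1 33.6]
31 plate near/far -9.0 18.8 far edge 22.6 line near face -14.2 y edges r360 -25.6 24.8 bottom near -13.6
33 plate near/far -10.0 17.3 far edge 21.0 line near face -15.0 y edges r360 -25.1 24.4 bottom near -14.3
35 plate near/far -11.1 15.7 far edge 19.4 line near face -15.7 y edges r360 -24.7 23.9 bottom near -15.0
```

Mouth measures 57×43 mm, as it should (57.5×43.5), aligned to 0.2°. The held cartridge is 36 mm between edges, centred 3.1 mm off the tool axis in z. Needed shift is y −31.4, z −2.6.

>>> carry_out --pt "0.5 0 -16 -1 0 0 0" --pt "0.5 30 -31.4 -2.6 0 0 0" --pt "0.5 70 -31.4 -2.6 0 0 0" --pt "0.5 95 -31.4 -2.6 0 0 0" --pt "0.5 110 -31.4 -2.6 0 0 0"

```text
time_s: 5.88
eef_pos: [569.8, -48.7, 81.2]
ee_rot: [0.705, 0.048, 0.706, -0.048]
force: [0.6, -0.5, -2.4]
grip_width: 0.582
```

```bash
python3 - <<'E'
from h import *
s=ctrl.sense(); im=viewer.capture('wrist'); save(im,'w3.png'); print(s['eef_pos'],s['force'])
for i in range(4): print(ctrl.sense()['eef_pos'].round(1))
E
```

```text
[569.84468779 -48.68841896  81.17178558] [ 0.57113286 -0.54407356 -2.40743631]
[569.3 -48.4  79.8]
[569.3 -48.4  79.8]
[569.3 -48.4  79.8]
[569.3 -48.4  79.8]
```

View pics/w3.png

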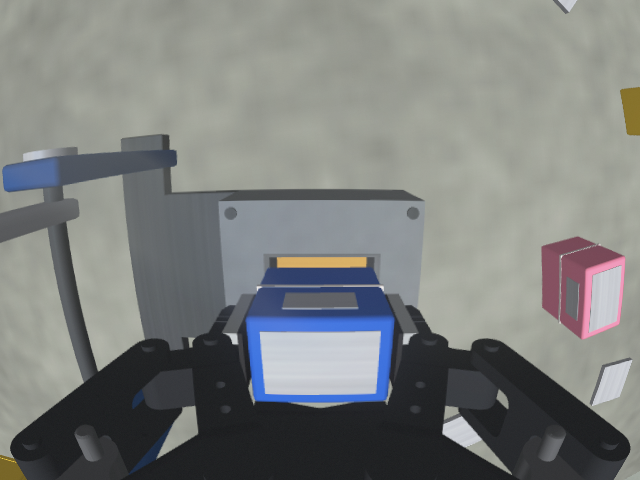

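The cartridge hangs just over the pocket; near mouth edge is at row ~253, cols ~264–380.

```bash
python3 - <<'E'
from m import *
im=cv2.imread('pics/w3.png'); g=cv2.cvtColor(im,cv2.COLOR_BGR2GRAY).astype(int)
print([list(g[246:270,u]) for u in(300,340)]); print(list(g[262,256:282])); print(list(g[262,360:386]))
for v in (252,253,254,255): print(v,T((320,v),50).round(1))
for u in(263,264,379,380,381): print(u,T((u,262),50).round(1))
print('screws',[T(q,50).round(1) for q in((231,213),(413,213))])
E
```

```text
[[np.int64(144), np.int64(145), np.int64(145), np.int64(145), np.int64(146), np.int64(145), np.int64(147), np.int64(141), np.int64(123), np.int64(121), np.int64(122), np.int64(169), np.int64(179), np.int64(180), np.int64(180), np.int64(180), np.int64(178), np.int64(177), np.int64(178), np.int64(181), np.int64(181), np.int64(141), np.int64(65), np.int64(63)], [np.int64(147), np.int64(147), np.int64(147), np.int64(145), np.int64(147), np.int64(146), np.int64(147), np.int64(140), np.int64(121), np.int64(122), np.int64(126), np.int64(171), np.int64(179), np.int64(180), np.int64(180), np.int64(181), np.int64(180), np.int64(181), np.int64(180), np.int64(182), np.int64(182), np.int64(141), np.int64(65), np.int64(64)]]
[np.int64(145), np.int64(145), np.int64(144), np.int64(145), np.int64(144), np.int64(143), np.int64(145), np.int64(134), np.int64(124), np.int64(120), np.int64(119), np.int64(119), np.int64(118), np.int64(97), np.int64(77), np.int64(72), np.int64(72), np.int64(72), np.int64(70), np.int64(71), np.int64(86), np.int64(149), np.int64(174), np.int64(176), np.int64(177), np.int64(177)]
[np.int64(181), np.int64(181), np.int64(182), np.int64(181), np.int64(181), np.int64(179), np.int64(135), np.int64(93), np.int64(81), np.int64(81), np.int64(81), np.int64(82), np.int64(80), np.int64(87), np.int64(111), np.int64(130), np.int64(131), np.int64(129), np.int64(128), np.int64(129), np.int64(140), np.int64(150), np.int64(151), np.int64(149), np.int64(150), np.int64(149)]
252 [ 29.9  -0.2 -19.3]
253 [ 29.9  -0.2 -18.8]
254 [ 29.9  -0.2 -18.3]
255 [ 29.9  -0.2 -17.8]
263 [ 29.9 -28.1 -14.2]
264 [ 29.9 -27.6 -14.2]
379 [ 29.9  28.7 -14.2]
380 [ 29.9  29.2 -14.2]
381 [ 29.9  29.7 -14.2]
screws [array([ 30. , -42.8, -38.6]), array([ 30. ,  44.5, -38.7])]
```

>>> carry_out --pt "0.5 0 1 0 0 0 0" --pt "0.5 4 1 0 0 0 0" --pt "0.5 9 1 0 0 0 0" --pt "0.5 14 1 0 0 0 0" --pt "0.5 17 1 0 0 0 0"

```text
time_s: 6.55
eef_pos: [570.3, -46.9, 64.9]
ee_rot: [0.705, 0.048, 0.706, -0.048]
force: [0.1, -0.5, -3.4]
grip_width: 0.576
```

>>> carry_out --pt "0.5 1 0 0 0 0 0" --pt "0.5 2 0 0 0 0 0" --pt "0.5 2.5 0 0 0 0 0" --pt "0.5 3 0 0 0 0 0" --pt "0.5 3 0 0 0 0 0"

```text
time_s: 7.18
eef_pos: [570.4, -46.9, 62.3]
ee_rot: [0.705, 0.048, 0.705, -0.048]
force: [-0.1, 0.1, -2.7]
grip_width: 0.581
```

>>> carry_out --pt "0.5 1 0 0 0 0 0" --pt "0.5 2 0 0 0 0 0" --pt "0.5 3 0 0 0 0 0" --pt "0.5 3.5 0 0 0 0 0" --pt "0.5 3.5 0 0 0 0 0"

```text
time_s: 7.8
eef_pos: [570.4, -46.9, 58.7]
ee_rot: [0.705, 0.048, 0.706, -0.048]
force: [0.1, -0.2, -2.0]
grip_width: 0.577
```

>>> carry_out --pt "0.5 0.5 0 0 0 0 0" --pt "0.5 1 0 0 0 0 0" --pt "0.5 1.5 0 0 0 0 0" --pt "0.5 1.5 0 0 0 0 0" --pt "0.5 1.5 0 0 0 0 0"

```text
time_s: 8.43
eef_pos: [570.5, -46.9, 57.3]
ee_rot: [0.705, 0.048, 0.705, -0.048]
force: [-0.5, -0.5, -3.2]
grip_width: 0.577
```

>>> carry_out --pt "0.5 0.4 0 0 0 0 0" --pt "0.5 0.8 0 0 0 0 0" --pt "0.5 1.2 0 0 0 0 0" --pt "0.5 1.2 0 0 0 0 0" --pt "0.5 1.2 0 0 0 0 0"

```text
time_s: 9.05
eef_pos: [570.5, -46.9, 56.1]
ee_rot: [0.705, 0.048, 0.705, -0.048]
force: [-0.5, 0.5, -2.4]
grip_width: 0.576
```

>>> carry_out --pt "0.5 0.4 0 0 0 0 0" --pt "0.5 0.8 0 0 0 0 0" --pt "0.5 1.2 0 0 0 0 0" --pt "0.5 1.2 0 0 0 0 0" --pt "0.5 1.2 0 0 0 0 0"

```text
time_s: 9.68
eef_pos: [570.5, -46.9, 55.0]
ee_rot: [0.706, 0.048, 0.705, -0.048]
force: [-1.3, 0.0, -0.3]
grip_width: 0.579
```

Weight is now carried by the plunger (force −2.5 → −0.3 N). Releasing and rising.

>>> carry_out --pt "0.1 0 0 0 0 0 0" --pt "-0.3 0 0 0 0 0 0" --pt "-0.7 0 0 0 0 0 0" --pt "-0.7 0 0 0 0 0 0" --pt "-0.7 0 0 0 0 0 0"

```text
time_s: 10.3
eef_pos: [570.5, -46.9, 55.0]
ee_rot: [0.706, 0.048, 0.705, -0.048]
force: [-0.2, 0.1, 0.5]
grip_width: 0.85
```

>>> carry_out --pt "-0.7 0 0 0 0 0 0" --pt "-0.7 -20 0 0 0 0 0" --pt "-0.7 -60 0 0 0 0 0" --pt "-0.7 -110 0 0 0 0 0" --pt "-0.7 -140 0 0 0 0 0"

```text
time_s: 10.92
eef_pos: [570.9, -47.0, 197.5]
ee_rot: [0.706, 0.048, 0.704, -0.048]
force: [-0.1, -0.1, 0.0]
grip_width: 0.851
```

```bash
python3 - <<'E'
from h import *
s=ctrl.sense(); im=viewer.capture('wrist'); im2=viewer.capture('side'); print(s['eef_pos'],s['force'],s['grip_width'])
out=np.hstack([cv2.resize(im[:, :],(400,300)),cv2.resize(im2[110:290,270:510],(400,300),interpolation=cv2.INTER_CUBIC)]); save(out,'c4.png'); save(im,'w4.png'); save(im2,'s4.png')
E
```

```text
[570.87939507 -46.9683271  197.47582265] [-0.06984949 -0.12061351  0.04998112] 0.850983206111331
```

View pics/c4.png

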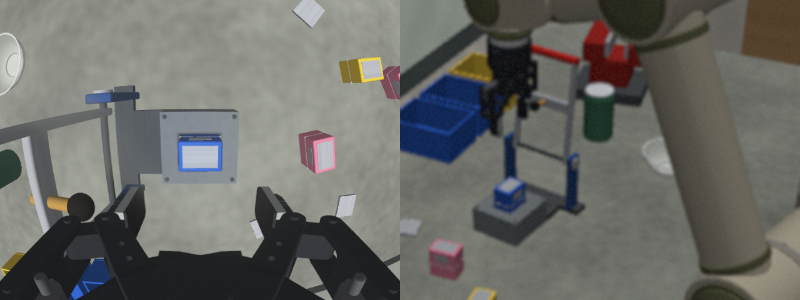

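Both views show the cartridge upright in the cradle, white line above the rim. Now rise, so the handle can be caged between the fingers.

>>> carry_out --pt "0.2 -35 0 0 0 0 0" --pt "0.2 -75 0 0 0 0 0" --pt "0.2 -115 0 0 0 0 0" --pt "0.2 -140 0 0 0 0 0" --pt "0.2 -150 0 0 0 0 0"

```text
time_s: 11.65
eef_pos: [570.6, -46.9, 345.1]
ee_rot: [0.706, 0.048, 0.705, -0.048]
force: [-0.1, 0.6, -0.0]
grip_width: 0.402
```

>>> carry_out --pt "0.2 0 -30 0.5 0 0 0" --pt "0.2 0 -60 1 0 0 0" --pt "0.2 0 -90 2 0 0 0" --pt "0.2 0 -115 2.5 0 0 0" --pt "0.2 0 -125 2.5 0 0 0"

```text
time_s: 12.28
eef_pos: [555.7, -172.0, 343.3]
ee_rot: [0.705, 0.049, 0.706, -0.048]
force: [0.5, -0.1, -0.2]
grip_width: 0.398
```

```bash
python3 - <<'E'
from m import *
im=viewer.capture('wrist'); save(im,'w5.png'); print(s['eef_pos'],s['grip_width'])
hsv=cv2.cvtColor(im,cv2.COLOR_RGB2HSV)
m=cv2.inRange(hsv,(0,150,60),(8,255,255))|cv2.inRange(hsv,(172,150,60),(180,255,255))
for c in sorted(cv2.findContours(m,cv2.RETR_EXTERNAL,cv2.CHAIN_APPROX_NONE)[0],key=cv2.contourArea)[-2:]:
    r=cv2.minAreaRect(c); print(r); print([T(p,298).round(0) for p in cv2.boxPoints(r)])
E
```

```text
[ 555.74089092 -172.0479677   343.28231226] 0.3984135320777303
((25.69999885559082, 312.1000061035156), (70.20256805419922, 77.15957641601562), 71.56505584716797)
[array([  45., -269.,   18.]), array([  45., -175.,   -5.]), array([  45., -168.,   43.]), array([  45., -266.,   77.])]
((319.994384765625, 273.94390869140625), (212.1624298095703, 29.96782875061035), 89.41537475585938)
[array([ 45.,  -8., -59.]), array([ 45.,   7., -59.]), array([45., 10., 66.]), array([45., -9., 66.])]
```

View pics/w5.png

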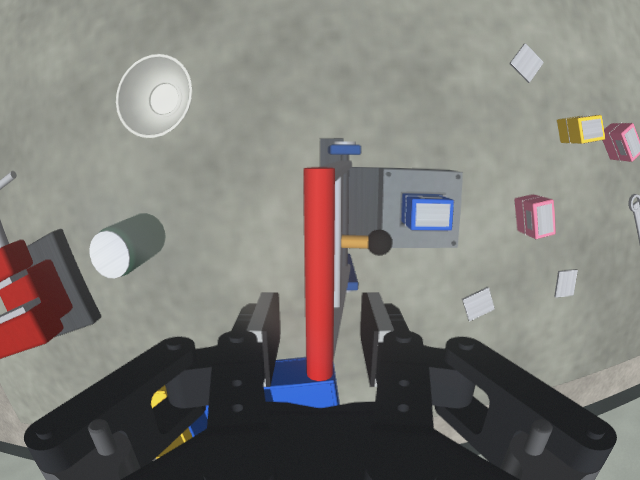

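The red bar lies midway between the fingers (col ~320), with clear space either side. Lowering over it, then pushing along the arc.

>>> carry_out --pt "0.2 20 0 0 0 0 0" --pt "0.2 45 0 0 0 0 0" --pt "0.2 60 0 0 0 0 0" --pt "0.2 64 0 0 0 0 0" --pt "0.2 64 0 0 0 0 0"

```text
time_s: 12.95
eef_pos: [556.2, -170.9, 281.4]
ee_rot: [0.706, 0.048, 0.705, -0.048]
force: [0.0, -0.6, -0.9]
grip_width: 0.398
```

>>> carry_out --pt "0.2 0 6 0 0 0 0" --pt "0.2 0 12 0 0 0 0" --pt "0.2 -1 24 0 0 0 0" --pt "0.2 -1 36 0 0 0 0" --pt "0.2 -1 48 0 0 0 0"

```text
time_s: 13.58
eef_pos: [562.7, -122.5, 282.0]
ee_rot: [0.706, 0.048, 0.705, -0.048]
force: [0.3, -2.1, 0.2]
grip_width: 0.402
```

>>> carry_out --pt "0.2 3 22 0 0 0 0" --pt "0.2 8 44 0 0 0 0" --pt "0.2 15 63 0 0 0 0" --pt "0.2 24 81 0 0 0 0" --pt "0.2 32 94 0 0 0 0"

```text
time_s: 14.2
eef_pos: [575.2, -29.1, 249.1]
ee_rot: [0.705, 0.048, 0.706, -0.048]
force: [-0.0, -0.6, 1.2]
grip_width: 0.398
```

>>> carry_out --pt "0.2 6 8 0 0 0 0" --pt "0.2 14 17 0 0 0 0" --pt "0.2 22 26 0 0 0 0" --pt "0.2 34 35 0 0 0 0" --pt "0.2 40 40 0 0 0 0"

```text
time_s: 14.82
eef_pos: [580.4, 9.9, 208.8]
ee_rot: [0.705, 0.048, 0.706, -0.048]
force: [-0.8, -0.2, 0.0]
grip_width: 0.396
```

```bash
python3 - <<'E'
from h import *
s=ctrl.sense(); im=viewer.capture('wrist'); im2=viewer.capture('side'); print(s['eef_pos'],s['force'],s['grip_width'])
out=np.hstack([cv2.resize(im[:, :],(400,300)),cv2.resize(im2[110:290,270:510],(400,300),interpolation=cv2.INTER_CUBIC)]); save(out,'c6.png')
E
```

```text
[580.39513      9.91119283 208.77397765] [-0.84373977 -0.20981122  0.0475113 ] 0.3956074324994721
```

View pics/c6.png

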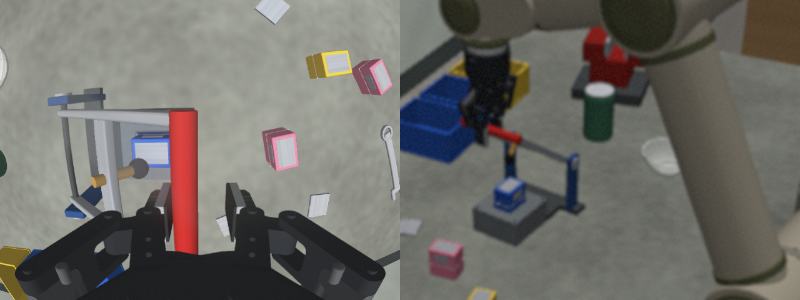

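The handle is inside the cage near 0.65 rad, with the clamp over and the cartridge undisturbed. Lifting, closing the fingers, and coming over the bar to press from above while it sinks.

>>> carry_out --pt "0.2 -20 0 0 0 0 0" --pt "0.2 -55 0 0 0 0 0" --pt "1 -70 10 0 0 0 0" --pt "1 -70 20 0 0 0 0" --pt "1 -70 29 0 0 0 0"

```text
time_s: 15.55
eef_pos: [584.3, 38.9, 278.5]
ee_rot: [0.705, 0.048, 0.706, -0.048]
force: [-0.1, -0.2, -0.7]
grip_width: -0.003
```

>>> carry_out --pt "1 0 0 0 0 0 0" --pt "1 0 0 0 0 0 0" --pt "1 0 0 0 0 0 0" --pt "1 0 0 0 0 0 0" --pt "1 0 0 0 0 0 0"

```text
time_s: 16.18
eef_pos: [584.6, 37.9, 279.9]
ee_rot: [0.705, 0.048, 0.705, -0.048]
force: [0.1, -0.5, 1.1]
grip_width: -0.001
```

```bash
cat > bar.py <<'E'
from m import *
im=viewer.capture('wrist'); save(im,'w7.png'); print(s['eef_pos'],s['grip_width'],s['time_s'])
hsv=cv2.cvtColor(im,cv2.COLOR_RGB2HSV)
m=cv2.inRange(hsv,(0,150,60),(8,255,255))|cv2.inRange(hsv,(172,150,60),(180,255,255))
c=max(cv2.findContours(m,cv2.RETR_EXTERNAL,cv2.CHAIN_APPROX_NONE)[0],key=cv2.contourArea)
x,y,w,h=cv2.boundingRect(c); print(x,y,w,h)
H=np.array([560.2,-146.4]); Y=np.array([.134,.991])
# near end centre of the bar -> compare with arc for several angles
row=y+20; cols=np.where(m[row,x:x+w])[0]+x; u=cols.mean()
for th in np.arange(0,.8,.1):
    z=110+190*np.sin(th); p=plane('wrist',(u,row),z,s)[:2]; print(round(th,1),'seen y',((p-H)@Y).round(1),'arc',(190*np.cos(th)).round(1))
E
python3 bar.py
```

```text
[584.56030721  37.86221655 279.89417122] -0.000943123667839999 16.175
307 162 21 130
0.0 seen y 182.8 arc 190.0
0.1 seen y 183.0 arc 189.1
0.2 seen y 183.2 arc 186.2
0.3 seen y 183.3 arc 181.5
0.4 seen y 183.5 arc 175.0
0.5 seen y 183.7 arc 166.7
0.6 seen y 183.8 arc 156.8
0.7 seen y 183.9 arc 145.3
```

Clamp is down at about 0.25 rad. Descending quickly to clearance, then feeling for the bar.

>>> carry_out --pt "1 30 1 0 0 0 0" --pt "1 60 2 0 0 0 0" --pt "1 80 2 0 0 0 0" --pt "1 90 2 0 0 0 0" --pt "1 95 2 0 0 0 0"

```text
time_s: 16.85
eef_pos: [584.9, 39.9, 184.9]
ee_rot: [0.706, 0.048, 0.705, -0.048]
force: [-0.4, -1.3, 0.2]
grip_width: 0.001
```

>>> carry_out --pt "1 3 0 0 0 0 0" --pt "1 6 0 0 0 0 0" --pt "1 9 0 0 0 0 0" --pt "1 12 0 0 0 0 0" --pt "1 14 0 0 0 0 0"

```text
time_s: 17.48
eef_pos: [584.8, 40.0, 170.7]
ee_rot: [0.705, 0.048, 0.706, -0.048]
force: [0.1, -0.3, -0.2]
grip_width: -0.001
```

>>> carry_out --pt "1 2 0 0 0 0 0" --pt "1 4 0 0 0 0 0" --pt "1 6 0 0 0 0 0" --pt "1 8 0 0 0 0 0" --pt "1 8 0 0 0 0 0"

```text
time_s: 18.1
eef_pos: [584.7, 40.0, 162.7]
ee_rot: [0.705, 0.048, 0.706, -0.048]
force: [-0.6, -0.6, -0.2]
grip_width: -0.003
```

```bash
python3 bar.py
```

```text
[584.74444256  39.98886086 162.70590642] -0.003403969046187905 18.1
294 172 36 131
0.0 seen y 184.4 arc 190.0
0.1 seen y 184.8 arc 189.1
0.2 seen y 185.1 arc 186.2
0.3 seen y 185.4 arc 181.5
0.4 seen y 185.7 arc 175.0
0.5 seen y 186.0 arc 166.7
0.6 seen y 186.3 arc 156.8
0.7 seen y 186.6 arc 145.3
```

>>> carry_out --pt "1 2 0 0 0 0 0" --pt "1 4 0 0 0 0 0" --pt "1 6 0 0 0 0 0" --pt "1 8 0 0 0 0 0" --pt "1 8 0 0 0 0 0"

```text
time_s: 18.77
eef_pos: [585.0, 40.6, 155.4]
ee_rot: [0.706, 0.048, 0.705, -0.047]
force: [0.4, 3.7, 4.5]
grip_width: 0.001
```

Contact, but the side force (+y) shows the tip is a few mm beyond the bar's crest. Lifting, shifting back 4.5 mm, then pressing again.

>>> carry_out --pt "1 -4 0 0 0 0 0" --pt "1 -6 -4.5 0 0 0 0" --pt "1 -4 -4.5 0 0 0 0" --pt "1 -2 -4.5 0 0 0 0" --pt "1 -1 -4.5 0 0 0 0"

```text
time_s: 19.4
eef_pos: [584.2, 35.5, 155.9]
ee_rot: [0.705, 0.048, 0.706, -0.048]
force: [-2.1, 0.4, 4.2]
grip_width: 0.003
```

>>> carry_out --pt "1 1 0 0 0 0 0" --pt "1 2 0 0 0 0 0" --pt "1 3 0 0 0 0 0" --pt "1 4 0 0 0 0 0" --pt "1 4 0 0 0 0 0"

```text
time_s: 20.02
eef_pos: [584.3, 36.2, 152.4]
ee_rot: [0.706, 0.048, 0.705, -0.047]
force: [-1.2, 2.7, 4.9]
grip_width: -0.001
```

>>> carry_out --pt "1 1 0.7 0 0 0 0" --pt "1 2 1.2 0 0 0 0" --pt "1 3 1.4 0 0 0 0" --pt "1 4 1.6 0 0 0 0" --pt "1 4 1.6 0 0 0 0"

```text
time_s: 20.65
eef_pos: [584.4, 37.2, 148.3]
ee_rot: [0.706, 0.048, 0.705, -0.048]
force: [-2.1, 0.9, 4.1]
grip_width: 0.001
```

>>> carry_out --pt "1 1 0.2 0 0 0 0" --pt "1 2 0.4 0 0 0 0" --pt "1 3 0.5 0 0 0 0" --pt "1 4 0.7 0 0 0 0" --pt "1 4 0.7 0 0 0 0"

```text
time_s: 21.28
eef_pos: [584.5, 38.0, 144.3]
ee_rot: [0.706, 0.048, 0.705, -0.048]
force: [-2.0, 1.2, 4.3]
grip_width: 0.002
```

>>> carry_out --pt "1 1 0.2 0 0 0 0" --pt "1 2 0.3 0 0 0 0" --pt "1 3 0.4 0 0 0 0" --pt "1 3 0.5 0 0 0 0" --pt "1 3 0.5 0 0 0 0"

```text
time_s: 21.9
eef_pos: [584.6, 38.5, 141.3]
ee_rot: [0.706, 0.048, 0.705, -0.048]
force: [-1.9, 0.6, 5.2]
grip_width: -0.005
```

>>> carry_out --pt "1 1 0.2 0 0 0 0" --pt "1 2 0.3 0 0 0 0" --pt "1 3 0.4 0 0 0 0" --pt "1 3 0.4 0 0 0 0" --pt "1 3 0.4 0 0 0 0"

```text
time_s: 22.52
eef_pos: [584.7, 38.8, 139.0]
ee_rot: [0.706, 0.048, 0.705, -0.048]
force: [-4.5, 0.3, 10.7]
grip_width: 0.001
```

>>> carry_out --pt "1 1 0.1 0 0 0 0" --pt "1 2 0.2 0 0 0 0" --pt "1 2 0.2 0 0 0 0" --pt "1 2 0.2 0 0 0 0" --pt "1 2 0.2 0 0 0 0"

```text
time_s: 23.15
eef_pos: [584.8, 39.1, 137.7]
ee_rot: [0.706, 0.048, 0.705, -0.048]
force: [-6.6, 0.4, 15.1]
grip_width: 0.0
```

The force rises sharply (5 → 10.7 → 15 N) after about 19 mm of handle travel: that is home. Backing off and checking.

>>> carry_out --pt "1 -2 0 0 0 0 0" --pt "1 -8 0 0 0 0 0" --pt "1 -25 0 0 0 0 0" --pt "1 -60 0 0 0 0 0" --pt "1 -110 0 0 0 0 0"

```text
time_s: 23.78
eef_pos: [584.2, 39.0, 246.8]
ee_rot: [0.705, 0.048, 0.706, -0.048]
force: [0.9, 0.2, -0.6]
grip_width: -0.001
```

>>> carry_out --pt "1 0 40 0 0 0 0" --pt "1 0 80 0 0 0 0" --pt "1 0 110 0 0 0 0" --pt "1 0 110 0 0 0 0" --pt "1 0 110 0 0 0 0"

```text
time_s: 24.4
eef_pos: [599.5, 147.3, 246.2]
ee_rot: [0.706, 0.048, 0.705, -0.048]
force: [-0.3, -1.0, 0.2]
grip_width: 0.002
```

```bash
python3 - <<'E'
from h import *
s=ctrl.sense(); im=viewer.capture('wrist'); im2=viewer.capture('side'); print(s['eef_pos'],s['force'])
save(im,'w8.png');save(im2,'s8.png')
out=np.hstack([cv2.resize(im[60:360,0:400],(400,300)),cv2.resize(im2[180:270,290:410],(400,300),interpolation=cv2.INTER_CUBIC)]); save(out,'c8.png')
E
```

```text
[599.53399251 147.2989979  246.22262051] [-0.29920724 -0.964394    0.24826026]
```

View pics/c8.png

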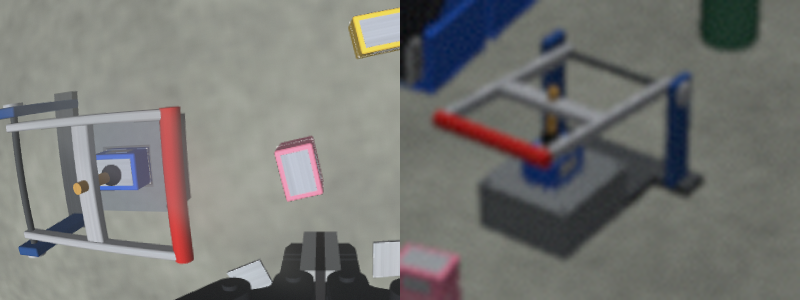

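Clamp is shut with the foot on the cartridge and nothing else disturbed. One last zoom on the rim.

```bash
python3 - <<'E'
import cv2
im=cv2.imread('pics/w8.png')[190:275,60:180]; cv2.imwrite('pics/z8.png',cv2.resize(im,None,fx=6,fy=6,interpolation=cv2.INTER_CUBIC))
E
```

```text
(no output)
```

View pics/z8.png

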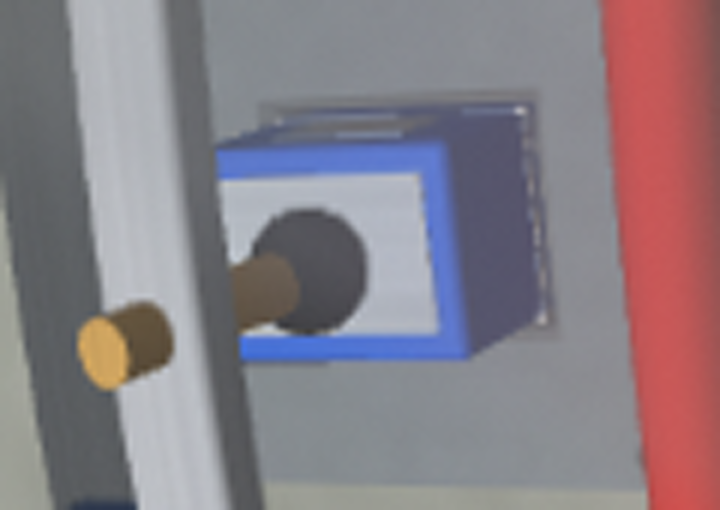

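The white line sits right at the rim all along the visible faces, and the foot rests on the top plate. Handing in.

```bash
python3 -c "
from rig import order; print(order.finish_job())"
```

```text
the job is handed in; nothing more can be done
None
```

The blue cartridge is pressed home in the cradle with the clamp left shut on it. I handed the job in at about 24.5 s; the interface gives no verdict.

- **Placing:** I lowered the cartridge until the plunger took its weight (wrist force went from −2.5 to about 0 N), then released it. Pictures showed it upright with its white line above the rim.
- **Pressing:** I swung the clamp over by its red handle and pressed the bar down with shut fingertips. The bar moved about 19 mm at 4–5 N, then the force rose sharply to 10.7 and 15.1 N. I stopped there, below the 23 N limit.
- **Last checks:** The final picture shows the white line at the rim on the visible faces and the rubber foot on the top plate. The bar's height puts the clamp at about 0.1 rad. The gripper is clear of everything, and the bystanders in view look unmoved.
- **Disagreements:**
  - The first touch on the bar showed a 3.7 N sideways force, so I lifted off and shifted back 4.5 mm before pressing.
  - The driving force felt was 4–5 N, less than the 7 N stated.
  - At the end of the press there was also 6.6 N sideways, along the bar.
- **Not measured:** I judged the cartridge's final depth from the white line and the force rise only.

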